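# Snap the filter cassette into the lamp unit

## Robot

A 6-joint arm with a two-finger parallel gripper is mounted at the origin on the work surface. World frame = base frame: x ahead of the robot, y to its left, z up, the work surface at z = 0. Lengths are in m, angles in rad, forces in N, time in s.
With the tool pointing down it reaches from about 0.325 to 0.775 m from the base axis. Payload 9.3 kg.
Tool frame: the origin (TCP) lies midway between the tips of the shut fingers; the grasp point (between the pads) lies 19 mm behind it (robot.grip_point_offset is the distance from the TCP to the grasp point, in m); z points along the fingers, y is the line along which they close (so a half turn about z gives the same grasp; the last joint's range is limited). The gripper opens to 85 mm and grips with 20 to 120 N. Pads are 22 mm wide; open, the fingers measure 114 mm over their backs; the gripper's body (76 mm by 85 mm) begins 54 mm behind the grasp point. The pads swing forward as they close: fully open they stand 13 mm farther back than shut.
Start: joints at [-1.4, 0.259, 0.021, 1.334, 0, 1.418], TCP at [0.175, -0.521, 0.231] pointing down, gripper open.
Joint ranges: [-3.04, 3.04], [-0.91, 1.82], [-1.04, 1.36], [-1.92, 1.95], [-1.52, 1.45], [-3.14, 3.14]. Speed limits (rad/s): [2.22, 2.22, 2.79, 3.14, 3.14, 3.14].

## Interface

Orientations are given as a unit quaternion [x, y, z, w].
In Python, from station import read_state, imaging, order, robot gives the robot as it stands.
- The arm moves only by the tool jog_arm, never from a script. Its argument "series" is a list of rows, each an object with "translation": the shift along the tool's x, y, z in cm, a list of three; "twist": the turn about the tool's z in degrees. In form: [{"translation": [dx, dy, dz], "twist": twist}, ...]. A call has 1 to 10 rows; each row shifts and turns the commanded pose from where the row before left it, along the tool's axes as they then stand; what a row does not reach is not made up. A row lasts 1/12 s, in which the tool goes at most 41.7 mm and 7.16 degrees, less where a joint would pass 70% of its speed; a pose out of reach is approached as far as the arm can. A call with a gripper value outside its range is refused whole. "hand" is the opening, from 0 (shut) to 1 (fully open), set as the call begins (left out, the last holds). The fingers move at their own pace and stop on an object; "newtons" is the grip in N (left out, the last holds). Time passes only in rows, so rows that do not move let the fingers close. It gives the time, the measured TCP pose, the force, the opening and the grip force at its end, in the units of the state.
- read_state(): the state, without advancing time (a new reading comes with each control period).
- imaging.camera(name): name is "scene" or "side" or "wrist"; returns a dict with "img" (400x640x3 uint8, red, green, blue), "fx", "fy", "cx", "cy" (pixels), "R" (3x3) and "t" (3): a world point X has camera coordinates R X + t. Camera axes: x right, y down, z forward; pixel columns grow to the right and rows downward; lengths in m; the calibration is good to about 2 mm. The wrist camera is an equidistant fisheye: a pixel r from the principal point sees the ray r / f radians off the axis. A picture is of the moment at which its call begins. There is no depth.
- order.finish_job(): hands the job in; it is judged then, once.
The state is a dict: "time": time; "joint_pos": joint angles; "joint_velocities": joint speeds; "effort": joint torques, N m; "eef_pos": TCP position; "orientation": TCP orientation; "force": force on the tool from outside, world axes, zero at the start; "torque": the same for the moment, N m; "opening": opening from 0.0 (shut) to 1.0 (fully open); "finger_force": force on a finger pad.
Only numpy, scipy, OpenCV 4.12 (cv2) and the standard library are available. Lean on these libraries where they do the work, as an engineer would, in place of code of your own. Each camera call takes 0.05 s, during which the arm holds its last target. There are 200 camera calls.

## Task

Pinch the two sprung tabs of the filter cassette with the round disc on top to free it from its storage dock, draw it straight up, and press it gently into the empty bay of the microscope's lamp unit until it is fully home; let go so that it snaps in. Do not crack the tabs or force the cassette, and leave the other cassette and everything else where they are.

Things in the scene. Friction and masses are not known exactly. Their poses are not given: they have to be found in the camera images.
- cassette_center (a point): Black filter cassette to move, told by the ROUND aluminium disc (22 mm) on top: 36 mm in x, 47 mm in y, 80 mm tall, 0.12 kg. Point: its centre, 40 mm above its underside; z up, y runs through its two tabs. In a bay, its upper 40 mm stand out: a core 36 (x) by 24 mm (y) and a grey tab on each y side. Half a turn makes no difference.
- cassette_pinch (a point): Midway between the cassette's two tabs at the height to pinch them, 26 mm above its centre; same axes. The tabs stand free from the bay's mouth to 12 mm above this point, 18 mm wide (x), 5 mm thick; outer faces 47 mm apart at rest, 35 mm pressed home. Lower down each has an outward hook (4.5 mm) that catches under the bay's 6 mm lip.
- cassette_left (a joint): Left sprung tab of the round-topped cassette (its + y side): inward travel, m. 0 = sprung out, hook catching; hook clear of the lip from 0.0045; 0.006 = pressed home. Spring 3.6 N at 0, 9 N at 0.006; both must be in to free it. Pressed with over 30 N it cracks.
- cassette_right (a joint): Right sprung tab of the round-topped cassette (its - y side): inward travel, m. 0 = sprung out, hook catching; hook clear of the lip from 0.0045; 0.006 = pressed home. Spring 3.6 N at 0, 9 N at 0.006; both must be in to free it. Pressed with over 30 N it cracks.
- lamp_unit_top (a point): Top surface of the white lamp unit (fixed, 180 x 150 x 95 mm), at the middle of its empty bay; axes as the cassette's. The bay is a grey insert (58 x 74 mm) whose mouth lies anywhere from 5 mm below to 7 mm above this point, not measured: find the depth by feel, pressing with under 22 N. Mouth 38 (x) by 49 mm (y), 2 mm chamfer. It must end snapped in, its centre level with that mouth.
- dock_a_bay (a point): Middle of the mouth of the storage dock that holds the round-topped cassette: grey block, fixed, 90 (x) by 100 (y) by 55 mm tall; point at its top surface. At the start the cassette's centre is at this point, axes alike. The dock is left or right of the lamp unit.
- dock_b: The other storage dock, alike, with the other cassette in it; origin under its middle. Every bay (both docks, lamp unit) has a sprung floor: it pushes the cassette up from 6 mm above home, 2.8 N rising to 5.6 N at a hard bottom 2 mm below home. Let go there, the tabs spring out, the hooks catch and it rises 2 mm to home; not caught, it pops up 8 mm.
- other_center (a point): The other cassette, alike but for a straight bar (32 x 8 mm) on top instead of the round disc, in the other dock. It stays there. Point: its centre, 40 mm above its underside.
- lens_cap_center (a point): Black lens cap lying on the desk, a disc 60 mm across, 12 mm high: its centre. A bystander.
- mug_center (a point): White mug, 80 mm across, 95 mm tall, handle on +y: its centre. A bystander.
- objective_center (a point): Spare objective lens standing on the desk, steel, 32 mm across, 50 mm tall: its centre. A bystander.
- oil_center (a point): Small amber bottle, 30 mm across, 70 mm tall: its centre. A bystander.
- driver_grip (a point): Screwdriver lying on the desk, 150 mm long: a point on its handle. A bystander.

How it is judged:
On the way, in this order (a step that is already met when the one before it is completed fails the run):
1. both tabs are pinched in while the cassette is still in its dock (value of joint each of cassette_left, cassette_right above 0.0035 m and distance between cassette_center and dock_a_bay below 0.02 m), for 0.1 s.
2. the cassette is clear above its dock (z of cassette_center in the frame of dock_a_bay above 0.045 m), for 0.1 s.
At the end, for the whole second after the job is handed in: the round-topped cassette sits upright and snapped in the lamp unit's bay: its centre level with the mouth of the bay's insert (2.5 mm below to 2 mm above) and within 3 mm of its middle, tilted less than 0.06 rad, both tabs sprung out to within 2 mm of rest, at rest (x of cassette_center in the frame of lamp_unit_top between -0.003 and 0.003 m and y of cassette_center in the frame of lamp_unit_top between -0.003 and 0.003 m and z of cassette_center in the frame of lamp_bay between 0.0725 and 0.077 m and angle between the z axis of cassette_center and the z axis of lamp_unit_top, either way round below 0.06 rad and value of joint each of cassette_left, cassette_right below 0.002 m and linear speed of cassette below 0.02 m/s); the robot touches nothing.
It fails at once if a tab is pressed with more than 30 N (contact force between the fingers and cassette_left above 30 N or contact force between the fingers and cassette_right above 30 N).
It fails at once if the cassette is forced against its dock or the lamp unit with more than 22 N (contact force between cassette and lamp_unit above 22 N or contact force between cassette and dock_a above 22 N).
It fails at once if the other cassette is moved more than 10 mm (distance of other_center from where it was at the start of the episode above 0.01 m).
It fails at once if a bystander (mug, objective, bottle, screwdriver, lens cap) is moved more than 30 mm (distance of any of lens_cap_center, mug_center, objective_center, oil_center, driver_grip from where it was at the start of the episode above 0.03 m).
It also fails if it takes over 61 s, if anything falls off the work surface, if the arm or the gripper's body presses on something with over 40 N, if the wrist force passes 120 N, or if a joint passes its speed limit or range.

## Working session

There is one attempt and no reset: what is moved stays moved. The work goes in short steps, Python scripts to look and compute and a tool call to move; the robot and the scene stay as the last step left them, time stands still between calls to the robot, and variables do not carry over. Pictures are saved under pics/ and viewed, at most 10 in all, crops included, and the job is handed in when it is done.

Besides the shell and the picture viewer there is one more tool, called as name(argument=value, ...), one argument or row to a line, values as JSON. jog_arm: Moves the arm, as the interface text tells. Its arguments: {"type":"object","properties":{"series":{"type":"array","items":{"type":"object","properties":{"translation":{"type":"array","items":{"type":"number"}},"twist":{"type":"number"}}}},"hand":{"type":"number"},"newtons":{"type":"number"}},"required":["series"]}

```bash
mkdir -p pics; cat > h.py <<'E'
import numpy as np, cv2, json
from station import read_state, imaging, order, robot
def snap(n,f):
    c=imaging.camera(n); cv2.imwrite(f'pics/{f}.png',c['img'][:,:,::-1])
    np.savez(f'pics/{f}.npz',**{k:np.array(v) for k,v in c.items()}); return c
def load(f): return np.load(f'pics/{f}.npz')
def ray(c,u,v,fish=False):
    x=(u-c['cx'])/c['fx'];y=(v-c['cy'])/c['fy']
    if fish:
        r=np.hypot(x,y); s=np.sin(r)/max(r,1e-9); d=np.array([x*s,y*s,np.cos(r)])
    else: d=np.array([x,y,1.])
    R=np.array(c['R']);t=np.array(c['t']); return -R.T@t, R.T@d
def atz(c,u,v,z,fish=False):
    o,d=ray(c,u,v,fish); return o+d*(z-o[2])/d[2]
def proj(c,X,fish=False):
    p=np.array(c['R'])@np.array(X)+c['t']
    if fish:
        r=np.hypot(p[0],p[1]); th=np.arctan2(r,p[2]); q=p[:2]/max(r,1e-9)*th
    else: q=p[:2]/p[2]
    return np.array([q[0]*c['fx']+c['cx'],q[1]*c['fy']+c['cy']])
E
python3 - <<'E'
from h import *
for n in ['scene','side','wrist']:
    c=snap(n,n+'0'); print(n,c['fx'],c['cx'],c['cy'],(-np.array(c['R']).T@c['t']).round(3),np.array(c['R']).round(2).tolist())
s=read_state();print(s); print(robot.grip_point_offset)
E
```

```text
scene 491.6962468048907 320.45447015185715 202.39649459524352 [1.377 0.454 0.713] [[-0.43, 0.9, -0.02], [0.51, 0.23, -0.83], [-0.74, -0.36, -0.56]]
side 381.78912360217146 326.3592372031761 193.14902186796405 [ 0.468 -0.687  0.563] [[0.99, -0.1, -0.02], [-0.07, -0.51, -0.86], [0.08, 0.86, -0.51]]
wrist 309.70691628693146 315.30607268470817 199.78309520380787 [ 0.247 -0.496  0.374] [[0.32, -0.95, -0.0], [-0.9, -0.3, 0.3], [-0.28, -0.09, -0.95]]
{'time': 0.15, 'joint_pos': array([-1.39960327e+00,  2.59078572e-01,  2.09297589e-02,  1.33373095e+00,
        1.14425298e-05,  1.41818444e+00]), 'joint_velocities': array([ 0.00067191, -0.00223423,  0.00101165,  0.00110935, -0.00026368,
       -0.0007521 ]), 'effort': array([ 4.11511326e-03, -5.55970359e+01,  3.44661891e+01,  1.13399458e-02,
       -1.34495344e-04, -1.02304831e-06]), 'eef_pos': array([ 0.17495035, -0.52119387,  0.23079404]), 'orientation': array([ 9.86922254e-01,  1.61196063e-01,  6.88188597e-07, -5.41750187e-04]), 'force': array([ 0.03013439, -1.09315311, -0.03453086]), 'torque': array([-0.02541522, -0.00788565,  0.00667208]), 'finger_force': 0.0, 'opening': 1.003939614267808}
0.0187
```

View pics/scene0.png

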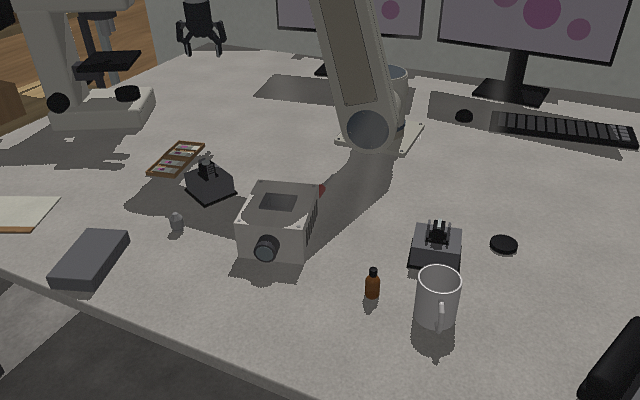

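View pics/side0.png

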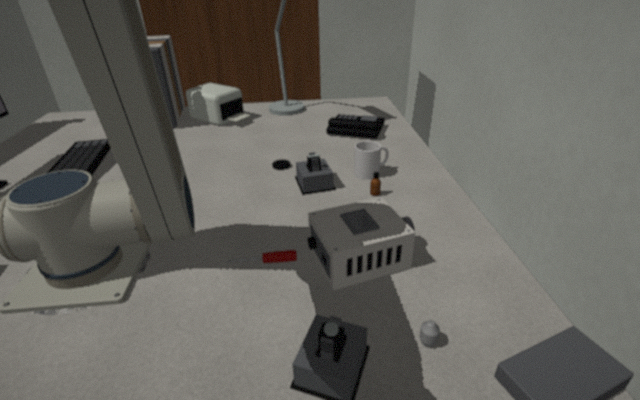

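The scene shows docks at (210,180) and (437,245) with the lamp unit at (278,215). In the side view the docks are at (332,350) and (315,172). I'll enlarge both docks and the lamp unit.

```bash
python3 - <<'E'
from h import *
a=cv2.imread('pics/scene0.png');b=cv2.imread('pics/side0.png')
def cr(i,u,v,w,h): return cv2.resize(i[v:v+h,u:u+w],(400,300),interpolation=cv2.INTER_CUBIC)
m=np.vstack([np.hstack([cr(a,170,145,80,60),cr(a,396,211,80,60)]),np.hstack([cr(b,272,306,120,90),cr(b,285,140,80,60)])])
cv2.imwrite('pics/comp1.png',m)
m=np.vstack([np.hstack([cr(a,230,170,100,75),cr(b,300,195,120,90)])]);cv2.imwrite('pics/comp2.png',m)
E
```

```text
(no output)
```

View pics/comp1.png

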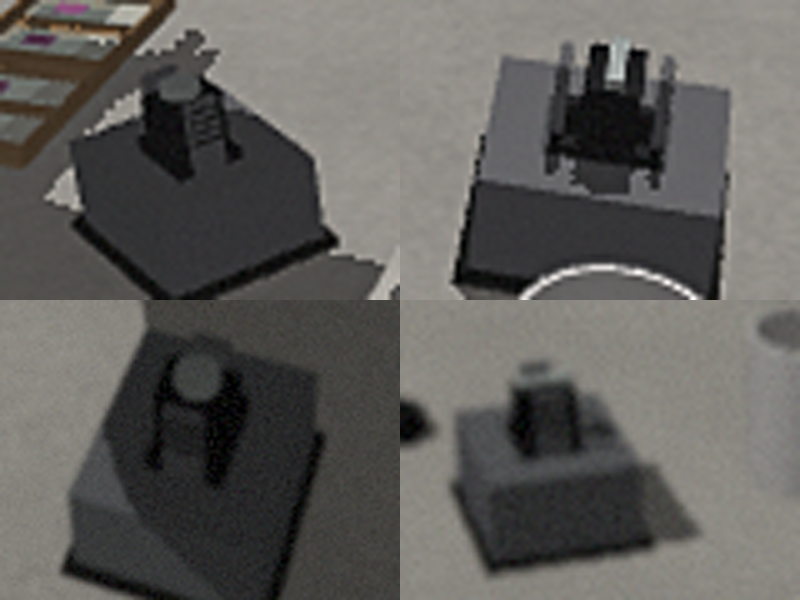

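View pics/comp2.png

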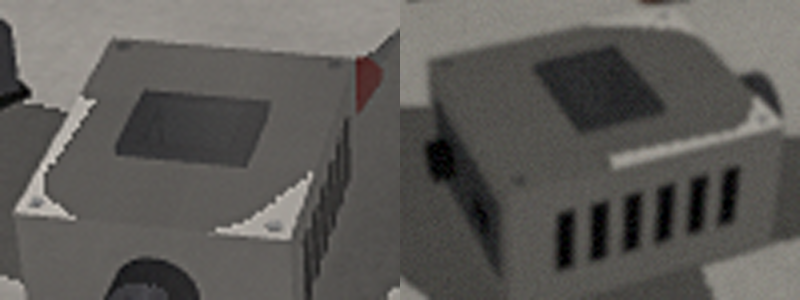

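The round disc is on the near dock: side pixel (332,329), scene pixel (206,162). The bar-topped cassette is in the other dock. The lamp's insert corners are readable in both views.

```bash
python3 - <<'E'
from h import *
S=load('scene0');D=load('side0')
def tri(p,q):
    o1,d1=ray(S,*p);o2,d2=ray(D,*q)
    A=np.stack([d1,-d2],1);k=np.linalg.lstsq(A,o2-o1,rcond=None)[0]
    a=o1+k[0]*d1;b=o2+k[1]*d2;return (a+b)/2,np.linalg.norm(a-b)
print('disc',tri((206.4,162),(331.7,329.4)))
for p in [(184.4,173.4),(233,176.4)]: print('dockA scene',atz(S,*p,.055).round(4))
for p in [(316.4,315),(367.4,328.5),(293,364.5)]: print('dockA side',atz(D,*p,.055).round(4))
for p in [(266.3,193),(298,195),(292,211.8),(258.8,208)]: print('ins scene',atz(S,*p,.095).round(4))
for p in [(340.5,215.4),(363.6,208.5),(379.5,227.4),(355.5,234.6)]: print('ins side',atz(D,*p,.095).round(4))
for p in [(258.8,179.5),(319.3,185.5),(303.8,230),(233.8,222.5)]: print('top scene',atz(S,*p,.095).round(4))
for p in [(309,213.6),(331.5,253.5),(414.9,233.4)]: print('top side',atz(D,*p,.095).round(4))
E
```

```text
disc (array([ 0.50689807, -0.29861729,  0.09116904]), np.float64(0.0014916488164045344))
dockA scene [ 0.5288 -0.3592  0.055 ]
dockA scene [ 0.4902 -0.2323  0.055 ]
dockA side [ 0.4881 -0.237   0.055 ]
dockA side [ 0.5684 -0.2745  0.055 ]
dockA side [ 0.4461 -0.3262  0.055 ]
ins scene [ 0.5757 -0.0778  0.095 ]
ins scene [ 0.5538 -0.0067  0.095 ]
ins scene [0.6182 0.0122 0.095 ]
ins scene [ 0.635 -0.062  0.095]
ins side [ 0.5607 -0.0032  0.095 ]
ins side [0.6156 0.0174 0.095 ]
ins side [ 0.635  -0.0573  0.095 ]
ins side [ 0.5816 -0.0755  0.095 ]
top scene [ 0.5313 -0.125   0.095 ]
top scene [0.4974 0.0205 0.095 ]
top scene [0.666  0.0653 0.095 ]
top scene [ 0.7028 -0.0826  0.095 ]
top side [0.493  0.0125 0.095 ]
top side [ 0.5267 -0.1281  0.095 ]
top side [ 0.7012 -0.0864  0.095 ]
```

jog_arm(
  series=[
    {"translation":[3.85,-1.05,0.4],"twist":0},
    {"translation":[3.85,-1.05,0.4],"twist":0},
    {"translation":[3.85,-1.05,0.4],"twist":0},
    {"translation":[3.85,-1.05,0.4],"twist":0},
    {"translation":[3.85,-1.05,0.4],"twist":0},
    {"translation":[3.85,-1.05,0.4],"twist":0},
    {"translation":[3.85,-1.05,0.4],"twist":0},
    {"translation":[3.85,-1.05,0.4],"twist":0},
    {"translation":[3.85,-1.05,0.4],"twist":0},
    {"translation":[3.85,-1.05,0.4],"twist":0},
  ],
)

```text
time: 0.98
eef_pos: [0.5079, -0.2978, 0.1909]
orientation: [0.987, 0.161, -0.0, -0.0]
force: [0.2, -0.2, 1.4]
opening: 0.999
finger_force: 0.0
```

jog_arm(
  series=[
    {"translation":[0,0,0],"twist":-7},
    {"translation":[0,0,0],"twist":-7},
    {"translation":[0,0,0],"twist":-7},
    {"translation":[0,0,0],"twist":-7},
    {"translation":[0,0,0],"twist":-7},
    {"translation":[0,0,0],"twist":-7},
    {"translation":[0,0,0],"twist":-7},
    {"translation":[0,0,0],"twist":-7},
    {"translation":[0,0,0],"twist":-7},
    {"translation":[0,0,0],"twist":-7},
  ],
)

```text
time: 1.82
eef_pos: [0.5065, -0.2993, 0.191]
orientation: [0.714, 0.7, -0.0, -0.0]
force: [0.3, 0.7, -0.3]
opening: 0.998
finger_force: 0.0
```

jog_arm(
  series=[
    {"translation":[0,0,0],"twist":-7},
    {"translation":[0,0,0],"twist":-7},
    {"translation":[0,0,0],"twist":-7},
    {"translation":[0,0,0],"twist":-7},
    {"translation":[0,0,0],"twist":-7},
    {"translation":[0,0,0],"twist":-7},
    {"translation":[0,0,0],"twist":-7},
    {"translation":[0,0,0],"twist":-7},
    {"translation":[0,0,0],"twist":-7},
    {"translation":[0,0,0],"twist":-3},
  ],
)

```text
time: 2.65
eef_pos: [0.5065, -0.2993, 0.191]
orientation: [0.217, 0.976, 0.0, -0.0]
force: [-0.0, -0.7, -0.4]
opening: 1.0
finger_force: 0.0
```

```bash
python3 - <<'E'
from h import *
c=snap('wrist','w1'); s=read_state();print(s['time'],s['eef_pos'],s['orientation'],s['joint_pos'])
o=(-np.array(c['R']).T@c['t']);print(o)
print(proj(c,[.507,-.299,.095],1))
i=cv2.imread('pics/w1.png');cv2.imwrite('pics/w1v.png',cv2.resize(i[70:370,120:520],(800,600),interpolation=cv2.INTER_CUBIC))
E
```

```text
2.7 [ 0.50648243 -0.29929649  0.1909848 ] [ 2.16707487e-01  9.76236535e-01  1.31886029e-04 -2.73524702e-04] [-6.76308071e-01  3.37886137e-01  3.26607410e-02  1.26617823e+00
 -5.21289526e-06 -2.39426965e-01]
[ 0.43601478 -0.26606476  0.33412024]
[315.40212097 202.67406559]
```

View pics/w1v.png

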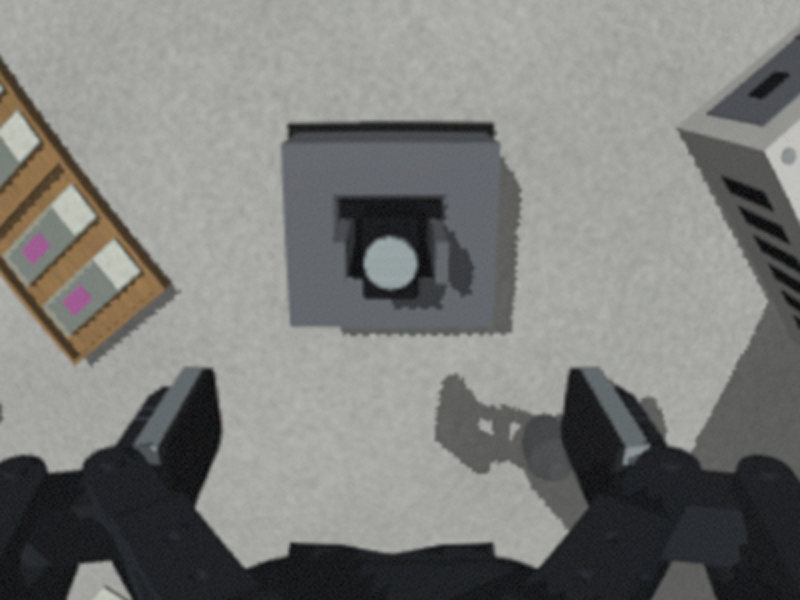

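The wrist view shows the dock nearly square with the gripper: top corners at crop (283,142), (500,142), (498,325) and (290,326), disc at (390,263).

```bash
python3 - <<'E'
from h import *
c=load('w1')
P=[atz(c,120+x/2,70+y/2,.055,1) for x,y in [(283,142),(500,142),(498,325),(290,326)]]
P=np.array(P)[:,:2];print(P.round(4),P.mean(0))
for a,b in [(0,1),(3,2),(0,3),(1,2)]: d=P[b]-P[a];print(np.linalg.norm(d).round(4),np.degrees(np.arctan2(d[1],d[0])).round(2))
for z in (.095,.098): print(z,atz(c,120+390/2,70+263/2,z,1).round(4))
# tool
q=read_state()['orientation'];print(np.degrees(2*np.arctan2(q[1],q[0])))
E
```

```text
[[ 0.4446 -0.324 ]
 [ 0.4865 -0.2344]
 [ 0.5697 -0.2695]
 [ 0.5264 -0.3632]] [ 0.50677667 -0.29777926]
0.0988 64.94
0.1032 65.19
0.0907 -25.63
0.0903 -22.88
0.095 [ 0.506  -0.2989  0.095 ]
0.098 [ 0.5051 -0.2985  0.098 ]
154.9685565414864
```

jog_arm(
  series=[
    {"translation":[0,0.05,3.0],"twist":0},
    {"translation":[0,0,3.0],"twist":0},
    {"translation":[0,0,3.0],"twist":0},
    {"translation":[0,0,2.5],"twist":0},
    {"translation":[0,0,1.2],"twist":0},
    {"translation":[0,0,0.4],"twist":0},
    {"translation":[0,0,0],"twist":0},
  ],
)

```text
time: 3.28
eef_pos: [0.5063, -0.2986, 0.0593]
orientation: [0.221, 0.975, 0.0, -0.001]
force: [-0.5, -0.7, 0.3]
opening: 1.006
finger_force: 0.0
```

jog_arm(
  series=[
    {"translation":[0,0,0],"twist":0},
    {"translation":[0,0,0],"twist":0},
    {"translation":[0,0,0],"twist":0},
    {"translation":[0,0,0],"twist":0},
  ],
  hand=0.62,
  newtons=20,
)

```text
time: 3.62
eef_pos: [0.5072, -0.2992, 0.0612]
orientation: [0.22, 0.975, -0.0, 0.001]
force: [0.5, -0.3, -0.4]
opening: 0.621
finger_force: 0.0
```

jog_arm(
  series=[
    {"translation":[0,0,0],"twist":0},
    {"translation":[0,0,0],"twist":0},
    {"translation":[0,0,0],"twist":0},
  ],
  hand=0.54,
  newtons=20,
)

```text
time: 3.87
eef_pos: [0.507, -0.2993, 0.0609]
orientation: [0.22, 0.975, -0.0, 0.0]
force: [-0.4, -0.3, 3.5]
opening: 0.541
finger_force: 3.3
```

jog_arm(
  series=[
    {"translation":[0,0,0],"twist":0},
    {"translation":[0,0,0],"twist":0},
    {"translation":[0,0,0],"twist":0},
  ],
  hand=0.47,
  newtons=20,
)

```text
time: 4.12
eef_pos: [0.507, -0.2991, 0.0605]
orientation: [0.22, 0.975, -0.0, 0.0]
force: [0.5, -0.1, 3.7]
opening: 0.471
finger_force: 6.2
```

```bash
python3 - <<'E'
from h import *
c=snap('wrist','w2'); s=read_state();print(s['opening'],s['finger_force'],s['force'],s['eef_pos'])
i=cv2.imread('pics/w2.png');cv2.imwrite('pics/w2v.png',cv2.resize(i[100:400,120:520],(800,600),interpolation=cv2.INTER_CUBIC))
E
```

```text
0.47524868009335935 6.249508336186409 [-0.46808446 -0.63463674  4.12821178] [ 0.5070023  -0.29908466  0.06047392]
```

View pics/w2v.png

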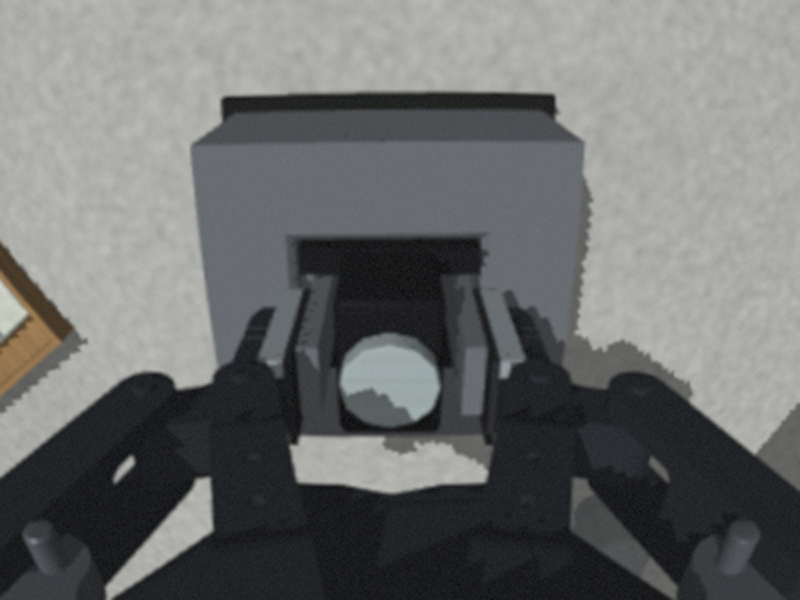

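The pads sit flat on both tabs, evenly placed about the disc at crop (390,380). I'll press the tabs home.

jog_arm(
  series=[
    {"translation":[0,0,0],"twist":0},
    {"translation":[0,0,0],"twist":0},
    {"translation":[0,0,0],"twist":0},
  ],
  hand=0.43,
  newtons=20,
)

```text
time: 4.42
eef_pos: [0.507, -0.2991, 0.0605]
orientation: [0.22, 0.975, -0.0, 0.0]
force: [0.5, -0.9, 5.4]
opening: 0.43
finger_force: 7.7
```

jog_arm(
  series=[
    {"translation":[0,0,0],"twist":0},
    {"translation":[0,0,0],"twist":0},
    {"translation":[0,0,0],"twist":0},
  ],
  hand=0.39,
  newtons=20,
)

```text
time: 4.67
eef_pos: [0.5069, -0.2994, 0.0608]
orientation: [0.22, 0.975, -0.001, 0.0]
force: [-1.0, -1.5, 7.7]
opening: 0.39
finger_force: 10.4
```

jog_arm(
  series=[
    {"translation":[0,0,0],"twist":0},
    {"translation":[0,0,0],"twist":0},
    {"translation":[0,0,0],"twist":0},
  ],
  hand=0.36,
  newtons=20,
)

```text
time: 4.92
eef_pos: [0.5069, -0.2994, 0.0609]
orientation: [0.22, 0.975, -0.001, 0.0]
force: [-2.0, -2.1, 8.8]
opening: 0.377
finger_force: 19.4
```

jog_arm(
  series=[
    {"translation":[0,0,-0.2],"twist":0},
    {"translation":[0,0,-0.3],"twist":0},
    {"translation":[0,0,-0.4],"twist":0},
    {"translation":[0,0,-0.6],"twist":0},
    {"translation":[0,0,-0.8],"twist":0},
    {"translation":[0,0,-1.0],"twist":0},
    {"translation":[0,0,-1.0],"twist":0},
    {"translation":[0,0,-1.0],"twist":0},
    {"translation":[0,0,-1.0],"twist":0},
    {"translation":[0,0,-1.0],"twist":0},
  ],
)

```text
time: 5.75
eef_pos: [0.5068, -0.2988, 0.1346]
orientation: [0.22, 0.975, 0.0, 0.0]
force: [0.3, -0.9, -1.1]
opening: 0.378
finger_force: 20.2
```

jog_arm(
  series=[
    {"translation":[0,0,-1.2],"twist":0},
    {"translation":[0,0,-1.2],"twist":0},
    {"translation":[0,0,-1.2],"twist":0},
    {"translation":[0,0,-1.2],"twist":0},
    {"translation":[0,0,-1.2],"twist":0},
    {"translation":[0,0,-1.2],"twist":0},
    {"translation":[0,0,-1.2],"twist":0},
    {"translation":[0,0,-0.6],"twist":0},
    {"translation":[0,0,0],"twist":0},
  ],
)

```text
time: 6.5
eef_pos: [0.5072, -0.2992, 0.2251]
orientation: [0.22, 0.975, -0.001, 0.001]
force: [0.1, -0.2, -1.6]
opening: 0.376
finger_force: 20.2
```

jog_arm(
  series=[
    {"translation":[0,1.6,0],"twist":0},
    {"translation":[-0.2,3.2,0],"twist":0},
    {"translation":[-0.2,3.3,0],"twist":0},
    {"translation":[-0.3,3.5,0],"twist":0},
    {"translation":[-0.3,3.6,0],"twist":0},
    {"translation":[-0.3,3.6,0],"twist":0},
    {"translation":[-0.3,3.6,0],"twist":0},
    {"translation":[-0.2,3.6,0],"twist":0},
    {"translation":[-0.1,3.6,0],"twist":0},
    {"translation":[-0.1,2.9,0],"twist":0},
  ],
)

```text
time: 7.33
eef_pos: [0.6651, -0.0115, 0.2224]
orientation: [0.22, 0.976, 0.0, -0.001]
force: [-0.2, 0.7, -1.7]
opening: 0.376
finger_force: 20.2
```

jog_arm(
  series=[
    {"translation":[0,0,0],"twist":-4},
    {"translation":[0,0,0],"twist":-6},
    {"translation":[0,0,0],"twist":-6},
    {"translation":[0,0,0],"twist":-6},
    {"translation":[0,0,0],"twist":-6},
    {"translation":[0,0,0],"twist":-6},
    {"translation":[0,0,0],"twist":-4},
    {"translation":[0,0,0],"twist":-1.4},
    {"translation":[0,0,0],"twist":0},
  ],
)

```text
time: 8.08
eef_pos: [0.6643, -0.014, 0.2227]
orientation: [-0.121, 0.993, 0.0, -0.0]
force: [0.6, -0.4, -1.7]
opening: 0.38
finger_force: 20.3
```

```bash
python3 - <<'E'
from h import *
c=snap('wrist','w3'); s=read_state();q=s['orientation'];print(s['time'],s['opening'],s['finger_force'],s['eef_pos'],np.degrees(2*np.arctan2(q[1],q[0])))
print(proj(c,[.597,-.0315,.095],1))
i=cv2.imread('pics/w3.png');cv2.imwrite('pics/w3v.png',cv2.resize(i[60:360,120:520],(800,600),interpolation=cv2.INTER_CUBIC))
E
```

```text
8.1333 0.37378205442399387 20.269420444965363 [ 0.66434661 -0.01402242  0.22279925] 193.84094838092162
[313.59417418 113.86137729]
```

View pics/w3v.png

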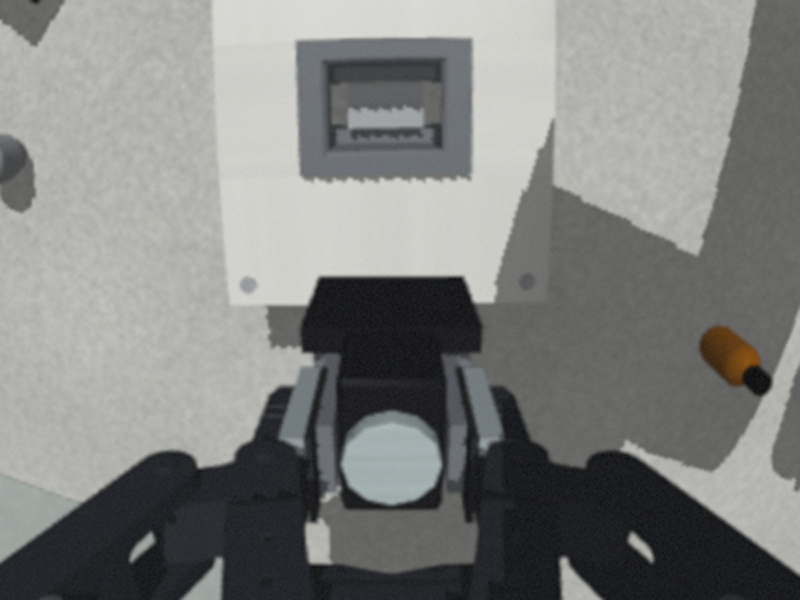

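The view shows the mouth at crop (323..447, 59..151) and the insert at (297..472, 39..179). The held cassette's bottom front edge runs from (318,277) to (465,277).

```bash
python3 - <<'E'
from h import *
c=load('w3'); T=np.array([.66435,-.01402,.2228]); psi=np.radians(193.84)
X=np.array([np.cos(psi),np.sin(psi)]);Y=np.array([np.sin(psi),-np.cos(psi)])
def tl(p): d=p[:2]-T[:2]; return np.array([d@X,d@Y])
for z in (.090,.096,.102):
  for nm,L in (('mouth',[(323,61),(447,58),(444,150),(328,152)]),('ins',[(297,41),(472,38),(471,178),(302,180)])):
    P=np.array([tl(atz(c,120+x/2,60+y/2,z,1)) for x,y in L])
    a=lambda i,j:P[j]-P[i]
    print(z,nm,(P.mean(0)*1e3).round(1),'size y',a(0,1)[1].round(4),a(3,2)[1].round(4),'x',a(0,3)[0].round(4),a(1,2)[0].round(4),'ang', [np.degrees(np.arctan2(v[0],v[1])).round(2) for v in (a(0,1),a(3,2))],[np.degrees(np.arctan2(v[1],-v[0])).round(2) for v in (a(0,3),a(1,2))])
P=[tl(atz(c,120+x/2,60+y/2,.095,1)) for x,y in [(230,304),(547,302)]];d=P[1]-P[0];print('lampedge',(np.array(P)*1e3).round(1),np.degrees(np.arctan2(d[0],d[1])))
for z in (.175,.177,.179): print('bottom edge',z,[(tl(atz(c,120+x/2,60+y/2,z,1))*1e3).round(1) for x,y in [(318,277),(465,277)]])
for z in (.255,.258,.261): print('disc',z,(tl(atz(c,120+392/2,60+461/2,z,1))*1e3).round(1))
o,d=ray(load('w1'),315,201.5,1);o2,d2=ray(load('w2'),315,100+383/2,1)
k=np.linalg.lstsq(np.stack([d,-d2],1),o2-o,rcond=None)[0];print('tri',o+k[0]*d,o2+k[1]*d2)
E
```

```text
0.09 mouth [70.7 -1.7] size y 0.0543 0.0517 x -0.0408 -0.0412 ang [np.float64(1.37), np.float64(1.02)] [np.float64(2.48), np.float64(-1.18)]
0.09 ins [69.1 -1.7] size y 0.0767 0.0762 x -0.0627 -0.063 ang [np.float64(0.94), np.float64(0.72)] [np.float64(1.09), np.float64(0.58)]
0.096 mouth [70.9 -1.6] size y 0.0531 0.0506 x -0.0399 -0.0403 ang [np.float64(1.37), np.float64(1.02)] [np.float64(2.48), np.float64(-1.18)]
0.096 ins [69.3 -1.6] size y 0.0751 0.0745 x -0.0614 -0.0617 ang [np.float64(0.94), np.float64(0.72)] [np.float64(1.09), np.float64(0.58)]
0.102 mouth [71.  -1.6] size y 0.0519 0.0494 x -0.039 -0.0394 ang [np.float64(1.37), np.float64(1.02)] [np.float64(2.48), np.float64(-1.18)]
0.102 ins [69.5 -1.6] size y 0.0734 0.0729 x -0.06 -0.0603 ang [np.float64(0.94), np.float64(0.72)] [np.float64(1.09), np.float64(0.58)]
lampedge [[-20.6 -75.6]
 [-19.3  74.9]] 0.4692560632263813
bottom edge 0.175 [array([ 17.9, -22.9]), array([18. , 24.8])]
bottom edge 0.177 [array([ 18.5, -22.6]), array([18.6, 24.6])]
bottom edge 0.179 [array([ 19.2, -22.4]), array([19.2, 24.3])]
disc 0.255 [1.7 1. ]
disc 0.258 [3.8 1. ]
disc 0.261 [5.8 1. ]
tri [ 0.50760953 -0.29964755  0.08933891] [ 0.5078043  -0.29924609  0.0893408 ]
```

jog_arm(
  series=[
    {"translation":[1.0,0,0],"twist":-0.4},
    {"translation":[2.0,-0.1,0],"twist":-0.4},
    {"translation":[2.0,-0.1,0],"twist":0},
    {"translation":[1.5,0,0],"twist":0},
    {"translation":[0.5,0,0],"twist":0},
    {"translation":[0,0,1.5],"twist":0},
    {"translation":[0,0,2.0],"twist":0},
    {"translation":[0,0,2.0],"twist":0},
    {"translation":[0,0,1.0],"twist":0},
    {"translation":[0,0,0],"twist":0},
  ],
)

```text
time: 8.97
eef_pos: [0.5964, -0.0333, 0.1559]
orientation: [-0.128, 0.992, 0.001, -0.002]
force: [1.2, -0.2, -0.9]
opening: 0.376
finger_force: 20.3
```

```bash
python3 - <<'E'
from h import *
c=snap('wrist','w4'); s=read_state();q=s['orientation'];print(s['time'],s['opening'],s['force'],s['eef_pos'],np.degrees(2*np.arctan2(q[1],q[0])))
i=cv2.imread('pics/w4.png');cv2.imwrite('pics/w4v.png',cv2.resize(i[140:300,215:415],(800,640),interpolation=cv2.INTER_CUBIC)[:600])
E
```

```text
9.0167 0.37318515387940426 [ 0.34015517  0.61280894 -0.92142415] [ 0.597015   -0.03339086  0.15751551] 194.70940406996246
```

View pics/w4v.png

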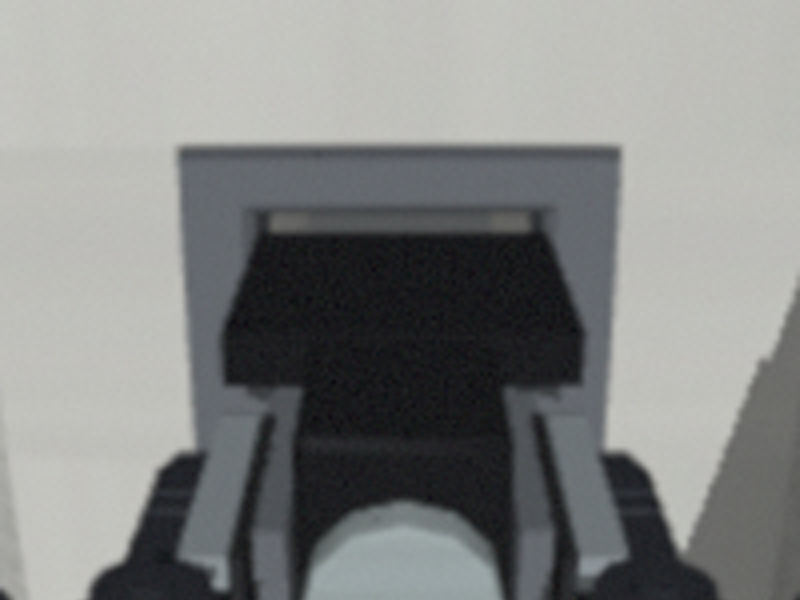

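The hover view shows the insert at crop x 180–620 with its near top edge at y≈155. The cassette's bottom edge is at y=235, x 265–545, so it is offset about 0.8 mm in y.

```bash
python3 - <<'E'
from h import *
c=load('w4'); T=np.array([.597015,-.03339,.1575]); psi=np.radians(194.71)
X=np.array([np.cos(psi),np.sin(psi)]);Y=np.array([np.sin(psi),-np.cos(psi)])
def tl(x,y,z): d=atz(c,215+x/4,140+y/4,z,1)[:2]-T[:2]; return (np.array([d@X,d@Y])*1e3).round(1)
for z in (.097,.100,.103): print('ins',z,[tl(x,y,z) for x,y in [(180,155),(620,155)]],'mouth',tl(400,207,z))
for z in (.110,.112,.114): print('bot',z,[tl(x,y,z) for x,y in [(265,235),(545,235)]])
E
```

```text
ins 0.097 [array([ 29.1, -36.5]), array([29. , 38.2])] mouth [19.8  0.8]
ins 0.1 [array([ 29.8, -35.9]), array([29.8, 37.6])] mouth [20.7  0.8]
ins 0.103 [array([ 30.6, -35.4]), array([30.5, 37. ])] mouth [21.6  0.8]
bot 0.11 [array([ 18.9, -20.9]), array([18.9, 24.1])]
bot 0.112 [array([ 19.5, -20.6]), array([19.5, 23.9])]
bot 0.114 [array([ 20.2, -20.4]), array([20.1, 23.6])]
```

jog_arm(
  series=[
    {"translation":[-0.08,-0.08,0],"twist":0},
    {"translation":[0,0,0.3],"twist":0},
    {"translation":[0,0,0.3],"twist":0},
    {"translation":[0,0,0.2],"twist":0},
    {"translation":[0,0,0.2],"twist":0},
    {"translation":[0,0,0.1],"twist":0},
    {"translation":[0,0,0.1],"twist":0},
    {"translation":[0,0,0.1],"twist":0},
  ],
)

```text
time: 9.68
eef_pos: [0.5982, -0.0341, 0.1452]
orientation: [-0.128, 0.992, -0.0, -0.0]
force: [-1.5, 0.2, -1.2]
opening: 0.372
finger_force: 20.3
```

jog_arm(
  series=[
    {"translation":[0,0,0.1],"twist":0},
    {"translation":[0,0,0.1],"twist":0},
    {"translation":[0,0,0.1],"twist":0},
  ],
)

```text
time: 9.93
eef_pos: [0.5982, -0.0341, 0.1422]
orientation: [-0.128, 0.992, 0.0, -0.0]
force: [-0.2, 0.6, -0.6]
opening: 0.376
finger_force: 20.3
```

jog_arm(
  series=[
    {"translation":[0,0,0.1],"twist":0},
    {"translation":[0,0,0.1],"twist":0},
    {"translation":[0,0,0.1],"twist":0},
  ],
)

```text
time: 10.18
eef_pos: [0.5982, -0.0341, 0.1392]
orientation: [-0.128, 0.992, -0.0, -0.0]
force: [-0.1, 0.1, -1.6]
opening: 0.376
finger_force: 20.3
```

jog_arm(
  series=[
    {"translation":[0,0,0.1],"twist":0},
    {"translation":[0,0,0.1],"twist":0},
    {"translation":[0,0,0.1],"twist":0},
  ],
)

```text
time: 10.43
eef_pos: [0.5982, -0.0341, 0.1362]
orientation: [-0.128, 0.992, -0.0, -0.0]
force: [0.3, -0.3, -1.1]
opening: 0.374
finger_force: 20.3
```

jog_arm(
  series=[
    {"translation":[0,0,0.1],"twist":0},
    {"translation":[0,0,0.1],"twist":0},
    {"translation":[0,0,0.1],"twist":0},
  ],
)

```text
time: 10.68
eef_pos: [0.5982, -0.0341, 0.1332]
orientation: [-0.128, 0.992, 0.0, -0.0]
force: [-0.6, -0.2, -0.5]
opening: 0.374
finger_force: 20.3
```

jog_arm(
  series=[
    {"translation":[0,0,0.15],"twist":0},
    {"translation":[0,0,0.15],"twist":0},
    {"translation":[0,0,0.15],"twist":0},
    {"translation":[0,0,0.15],"twist":0},
  ],
)

```text
time: 11.02
eef_pos: [0.5982, -0.0341, 0.1271]
orientation: [-0.128, 0.992, 0.0, -0.0]
force: [-1.1, -1.1, -0.5]
opening: 0.372
finger_force: 20.3
```

jog_arm(
  series=[
    {"translation":[0,0,0.15],"twist":0},
    {"translation":[0,0,0.15],"twist":0},
    {"translation":[0,0,0.15],"twist":0},
    {"translation":[0,0,0.15],"twist":0},
  ],
)

```text
time: 11.35
eef_pos: [0.5982, -0.0341, 0.1211]
orientation: [-0.128, 0.992, -0.0, -0.0]
force: [-0.6, 0.2, -0.2]
opening: 0.377
finger_force: 20.3
```

jog_arm(
  series=[
    {"translation":[0,0,0.1],"twist":0},
    {"translation":[0,0,0.1],"twist":0},
    {"translation":[0,0,0.1],"twist":0},
    {"translation":[0,0,0.1],"twist":0},
  ],
)

```text
time: 11.68
eef_pos: [0.5982, -0.0341, 0.1172]
orientation: [-0.128, 0.992, 0.0, -0.0]
force: [-1.5, -0.5, -1.1]
opening: 0.375
finger_force: 20.3
```

jog_arm(
  series=[
    {"translation":[0,0,0.1],"twist":0},
    {"translation":[0,0,0.1],"twist":0},
    {"translation":[0,0,0],"twist":0},
  ],
)

```text
time: 11.93
eef_pos: [0.5982, -0.0341, 0.115]
orientation: [-0.128, 0.992, 0.0, -0.0]
force: [-1.0, 0.4, -1.5]
opening: 0.371
finger_force: 20.3
```

jog_arm(
  series=[
    {"translation":[0,0,0.1],"twist":0},
    {"translation":[0,0,0.1],"twist":0},
    {"translation":[0,0,0],"twist":0},
  ],
)

```text
time: 12.18
eef_pos: [0.5982, -0.0341, 0.1133]
orientation: [-0.128, 0.992, -0.0, 0.0]
force: [-1.6, -0.2, 1.1]
opening: 0.373
finger_force: 20.3
```

jog_arm(
  series=[
    {"translation":[0,0,0.1],"twist":0},
    {"translation":[0,0,0.1],"twist":0},
    {"translation":[0,0,0],"twist":0},
  ],
)

```text
time: 12.43
eef_pos: [0.5982, -0.0341, 0.1113]
orientation: [-0.128, 0.992, -0.0, 0.0]
force: [-1.8, -0.4, 3.1]
opening: 0.376
finger_force: 20.4
```

jog_arm(
  series=[
    {"translation":[0,0,0.1],"twist":0},
    {"translation":[0,0,0],"twist":0},
  ],
)

```text
time: 12.6
eef_pos: [0.5983, -0.0341, 0.1103]
orientation: [-0.128, 0.992, -0.0, 0.0]
force: [-1.8, -1.3, 2.4]
opening: 0.376
finger_force: 20.4
```

jog_arm(
  series=[
    {"translation":[0,0,0.1],"twist":0},
    {"translation":[0,0,0.1],"twist":0},
    {"translation":[0,0,0],"twist":0},
  ],
)

```text
time: 12.85
eef_pos: [0.5982, -0.0341, 0.1082]
orientation: [-0.128, 0.992, -0.0, 0.0]
force: [-3.3, -0.1, 2.6]
opening: 0.375
finger_force: 20.4
```

jog_arm(
  series=[
    {"translation":[0,0,0.1],"twist":0},
    {"translation":[0,0,0],"twist":0},
  ],
)

```text
time: 13.02
eef_pos: [0.5982, -0.0341, 0.1072]
orientation: [-0.128, 0.992, -0.0, 0.0]
force: [-2.0, -0.5, 3.1]
opening: 0.375
finger_force: 20.5
```

jog_arm(
  series=[
    {"translation":[0,0,0.05],"twist":0},
    {"translation":[0,0,0],"twist":0},
  ],
)

```text
time: 13.18
eef_pos: [0.5982, -0.0341, 0.1068]
orientation: [-0.128, 0.992, -0.0, 0.0]
force: [-3.0, -0.2, 3.9]
opening: 0.368
finger_force: 20.5
```

jog_arm(
  series=[
    {"translation":[0,0,0.05],"twist":0},
    {"translation":[0,0,0],"twist":0},
  ],
)

```text
time: 13.35
eef_pos: [0.5982, -0.0341, 0.1064]
orientation: [-0.128, 0.992, -0.0, 0.0]
force: [-3.5, -0.5, 5.5]
opening: 0.377
finger_force: 20.6
```

jog_arm(
  series=[
    {"translation":[0,0,0.05],"twist":0},
    {"translation":[0,0,0],"twist":0},
  ],
)

```text
time: 13.52
eef_pos: [0.5983, -0.0342, 0.1064]
orientation: [-0.128, 0.992, -0.0, 0.0]
force: [-4.3, 0.5, 10.2]
opening: 0.375
finger_force: 20.7
```

jog_arm(
  series=[
    {"translation":[0,0,0],"twist":0},
    {"translation":[0,0,0],"twist":0},
    {"translation":[0,0,0],"twist":0},
    {"translation":[0,0,0],"twist":0},
    {"translation":[0,0,0],"twist":0},
  ],
  hand=0.85,
)

```text
time: 13.93
eef_pos: [0.5983, -0.034, 0.1055]
orientation: [-0.128, 0.992, 0.0, -0.0]
force: [0.5, -0.2, -0.0]
opening: 0.848
finger_force: 0.0
```

```bash
python3 - <<'E'
from h import *
c=snap('wrist','w5'); s=read_state();print(s['opening'],s['finger_force'],s['force'],s['eef_pos'])
i=cv2.imread('pics/w5.png');cv2.imwrite('pics/w5v.png',cv2.resize(i[140:340,195:435],(720,600),interpolation=cv2.INTER_CUBIC))
E
```

```text
0.850947990356364 0.0 [-0.06922442  0.02408074 -0.41485324] [ 0.59835123 -0.03407419  0.10556578]
```

View pics/w5v.png

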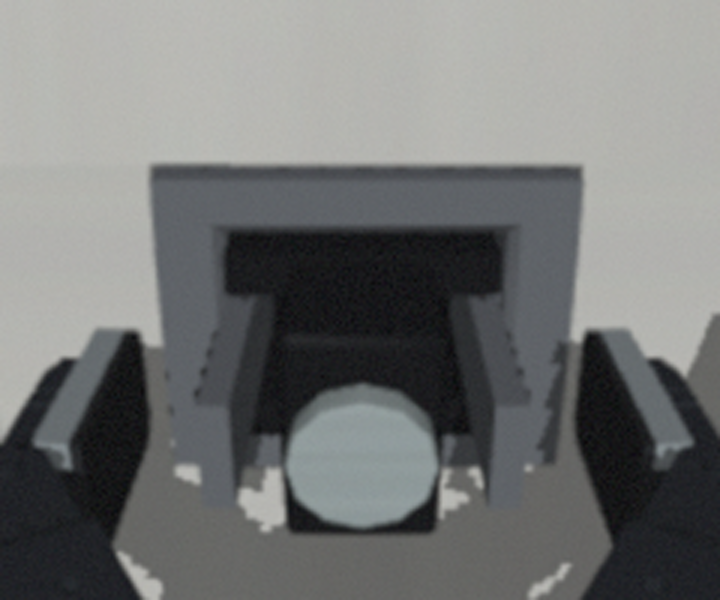

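The tabs have sprung out and the shoulder sits level with the mouth. The fingers are clear on both sides, so I'll retract.

jog_arm(
  series=[
    {"translation":[0,0,-0.5],"twist":0},
    {"translation":[0,0,-1.0],"twist":0},
    {"translation":[0,0,-2.0],"twist":0},
    {"translation":[0,0,-2.5],"twist":0},
    {"translation":[0,0,-2.5],"twist":0},
    {"translation":[0,0,-1.5],"twist":0},
    {"translation":[0,0,-0.5],"twist":0},
    {"translation":[0,0,0],"twist":0},
    {"translation":[0,0,0],"twist":0},
    {"translation":[0,0,0],"twist":0},
  ],
)

```text
time: 14.82
eef_pos: [0.5977, -0.034, 0.2096]
orientation: [-0.128, 0.992, 0.0, -0.001]
force: [0.1, -0.6, -0.0]
opening: 0.849
finger_force: 0.0
```

```bash
python3 - <<'E'
from h import *
c=snap('wrist','w6'); s=read_state();print(s['time'],s['opening'],s['force'],s['eef_pos'])
b=load('w5')
# disc-top centre expected pixel at home: mouth z m, disc top ~ m+.040+t
for z in (.138,.142,.150): print(z,proj(b,[.5982,-.0341,z],1).round(1),proj(c,[.5982,-.0341,z],1).round(1))
d=snap('side','s6')['img'][:,:,::-1]
i=cv2.imread('pics/w6.png')
cv2.imwrite('pics/w6v.png',np.hstack([cv2.resize(i[130:280,215:415],(400,300),interpolation=cv2.INTER_CUBIC),cv2.resize(d[170:290,290:450],(400,300),interpolation=cv2.INTER_CUBIC)]))
E
```

```text
14.8667 0.8510558388897227 [-0.47323117 -0.71547161  0.85706252] [ 0.59768965 -0.03402062  0.20948936]
0.138 [313.6 293.7] [314.1 212.6]
0.142 [313.6 299.1] [314.  214.5]
0.15 [313.5 310.7] [314.  218.4]
```

View pics/w6v.png

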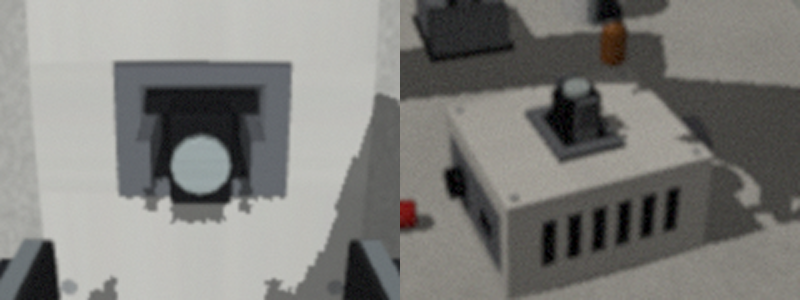

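The cassette sits in the insert. Its disc centre was at v≈295 in the previous view, matching z≈0.139 (home), not popped up 8 mm. Tabs are out and the gripper is clear.

```bash
python3 -c "
from h import *
print(order.finish_job())"
```

```text
the job is handed in; nothing more can be done
None
```

The round-topped cassette is in the lamp unit's bay, let go, and looked fully home with both tabs sprung out. The job was handed in at about 15 s; I got no pass/fail result back.

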